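# Tip the parts case onto its back and push it home against the mat's ledge

### The job

The flat parts case stands on its narrow edge on the watchmaker's mat. With your fingertips tip it over where it stands so that it lies on its back with the clear lid facing up, then push it along the mat until its whole leading edge sits flush against the raised ledge. Do not pick the case up, and leave the other things on the mat where they are.

Things in the scene. Friction and masses are not known exactly. Their poses are not given: they have to be found in the camera images.
- mat: fixed blue silicone bench mat with a white sheet. Flat working area 300 (x) x 620 mm (y), its top 4 mm above the table; along its far side a straight raised ledge, 620 mm long along y, top 26 mm above the table, tool troughs behind. Origin: table height, foot of the ledge's front face, middle of its length; x points from the working area (x<0) into the ledge, whose face is the plane x=0; z up.
- case: loose flat parts case, 30 mm thick (x), 120 long (y), 80 tall as it first stands (z), 0.17 to 0.35 kg; grey back, clear lid. Origin: centre of the 30x120 edge it first stands on. -x points out of the lid (roughly to the robot at first), +x out of the back (roughly to the ledge). A push on the lid near its top tips it about its foot; it then lies 30 mm high, z roughly to the ledge.
- case_center (a point): the middle of the parts case, 40 mm from its origin along its z
- case_top (a point): centre of the 30 x 120 mm edge which is on top at the start, 80 mm from the case's origin along its z; after tipping this is the leading edge, nearest the ledge
- dome: small clear glass dust dome, 72 mm across, 66 mm high with its knob, loose on the mat; origin at the centre of its underside. Leave it alone.
- oilpots: dark steel stand 50 x 85 mm with two round oil pots, 32 mm high, loose on the mat; origin at the centre of its underside. Leave it alone.
- blower: black rubber dust blower, 54 mm across, 69 mm high with its nozzle up, loose on the mat; origin at the centre of its underside. Leave it alone.
Mind the look-alikes: they are no part of the job. What is shaped like the case but yellow is not meant.

How it is judged:
On the way, in this order (a step that is already met when the one before it is completed fails the run):
1. the case lies on its back, clear lid up (angle between case's own x axis and vertical above 3.06 rad), for 0.1 s.
2. its leading edge is flush against the ledge (angle between case's own x axis and vertical above 3.06 rad and x of case_top in the frame of mat above -0.005 m and angle between the y axis of case and the y axis of mat, either way round below 0.06 rad), for 0.1 s.
At the end, for the whole second after the job is handed in: The case lies flat on the mat with its clear lid up (within 0.08 rad), its leading edge's centre within 5 mm of the ledge's face and parallel to it within 0.06 rad, within 200 mm of the ledge's middle, at rest (all of step 2 and x of case_top in the frame of mat below 0.004 m and y of case_center in the frame of mat between -0.2 and 0.2 m and height (world z) of case_center below 0.023 m and linear speed of case below 0.01 m/s); the robot touches nothing.
It fails at once if the case is lifted off the mat (height (world z) of case_center above 0.058 m or (angle between case's own x axis and vertical above 3 rad and height (world z) of case_center above 0.034 m)).
It fails at once if the case is shoved or carried more than 60 mm before it is tipped (angle between case's own x axis and vertical below 1.9 rad and distance of case_center from where it was at the start of the episode above 0.06 m).
It fails at once if the case falls onto its lid (angle between case's own x axis and vertical below 0.6 rad).
It fails at once if a bystander on the mat is moved more than 30 mm or knocked over (distance of any of dome, oilpots, blower from where it was at the start of the episode above 0.03 m or angle between any of dome, oilpots, blower's own z axis and vertical above 0.5 rad).
It also fails if it takes over 64 s, if anything falls off the work surface, if the arm or the gripper's body presses on something with over 40 N, if the wrist force passes 120 N, or if a joint passes its speed limit or range.

### The arm

A 6-joint arm with a two-finger parallel gripper is mounted at the origin on the work surface. World frame = base frame: x ahead of the robot, y to its left, z up, the work surface at z = 0. Lengths are in m, angles in rad, forces in N, time in s.
With the tool pointing down it reaches from about 0.25 to 0.775 m from the base axis. Payload 4 kg.
Tool frame: the origin (TCP) lies at the very end of the fingers, on their centre line; the grasp point (between the pads) lies 19 mm behind it; z points along the fingers, y is the line along which they close (so a half turn about z gives the same grasp; the last joint's range is limited). The gripper opens to 94 mm and grips with 3 to 60 N. Pads are 16 mm wide; open, the fingers measure 119 mm over their backs; the gripper's body (75 mm by 177 mm) begins 78 mm behind the grasp point.
Start: joints at [-1.211, 0.087, 1.371, -0, 1.684, -0.103], TCP at [0.246, -0.492, 0.206] pointing down, gripper open.
Joint ranges: [-3.1, 3.1], [-0.76, 2.03], [0.27, 2.55], [-1.08, 4.22], [0.17, 2.65], [-2.57, 2.57]. Speed limits (rad/s): [2.79, 2.79, 3.14, 3.14, 3.14, 3.14].

### API

Orientations are given as a 3x3 rotation matrix whose columns are the frame's x, y, z axes.
In Python, from plant import manip, vision gives the robot as it stands.
- The arm moves only by the tool apply_moves, never from a script. Its argument "targets" is a list of rows, each an object with "fingers": the opening, from -1 (shut) to 1 (fully open), so that 0 is half open; "slide": the shift along the world's x, y, z in mm, a list of three; "delta_rot": the turn, a rotation vector about the world's x, y, z in rad, a list of three. A call has 1 to 20 rows; each row shifts and turns the commanded pose from where the row before left it; what a row does not reach is not made up. A row lasts 1/12 s, in which the tool goes at most 41.7 mm and 7.16 degrees, less where a joint would pass 70% of its speed; a pose out of reach is approached as far as the arm can. A call is refused whole if a number of a shift passes 41.7 or a number of a turn 0.125, either way. A call with a gripper value outside its range is refused whole. The fingers move at their own pace and stop on an object; "grip_force" is the grip in N (left out, the last holds). Time passes only in rows, so rows that do not move let the fingers close. It gives the time, the measured TCP pose, the force, the opening and the grip force at its end, in the units of the state.
- manip.read_state(): the state, without advancing time (a new reading comes with each control period).
- vision.camera(name): name is "scene" or "top"; returns a dict with "color" (420x560x3 uint8, blue, green, red), "fovy" (degrees; the focal length in pixels is half the picture's height over the tangent of half this angle, whatever the lens; pixels are square), "cx", "cy" (the principal point, pixels), "rvec" (rotation vector, rad) and "tvec" (3), from world to camera coordinates, as OpenCV has them. Camera axes: x right, y down, z forward; pixel columns grow to the right and rows downward; lengths in m; the calibration is good to about 2 mm. A picture is of the moment at which its call begins. There is no depth.
- manip.close_job(): hands the job in; it is judged then, once.
The state is a dict: "t": time; "joints": joint angles; "qd": joint speeds; "joint_efforts": joint torques, N m; "tcp_pos": TCP position; "tool_rot": TCP orientation; "wrist_force": force on the tool from outside, world axes, zero at the start; "torque": the same for the moment, N m; "opening": opening from 0.0 (shut) to 1.0 (fully open); "finger_force": force on a finger pad.
Only numpy, scipy, OpenCV 4.12 (cv2) and the standard library are available. Lean on these libraries where they do the work, as an engineer would, in place of code of your own. Each camera call takes 0.05 s, during which the arm holds its last target. There are 200 camera calls.

## Working session

There is one attempt and no reset: what is moved stays moved. The work goes in short steps, Python scripts to look and compute and a tool call to move; the robot and the scene stay as the last step left them, time stands still between calls to the robot, and variables do not carry over. Pictures are saved under pics/ and viewed, at most 10 in all, crops included, and the job is handed in when it is done.

Besides the shell and the picture viewer there is one more tool, called after "Call:" as name(argument=value, ...) on one line, values as JSON. apply_moves: Moves the arm, as the interface text tells. Its arguments: {"type":"object","properties":{"targets":{"type":"array"},"grip_force":{"type":"number"}},"required":["targets"]}

```bash
mkdir -p pics; cat > h.py <<'E'
import sys; sys.path.insert(0,'.')
import numpy as np, cv2
from plant import manip, vision
def cam(n):
    c=vision.camera(n); f=210/np.tan(np.radians(c['fovy'])/2)
    K=np.array([[f,0,c['cx']],[0,f,c['cy']],[0,0,1.]]); R=cv2.Rodrigues(np.array(c['rvec'],float))[0]
    return c['color'],K,R,np.array(c['tvec'],float).ravel()
def back(K,R,t,uv,z):
    d=R.T@np.linalg.inv(K)@np.array([*uv,1.]); o=-R.T@t
    return o+d*(z-o[2])/d[2]
def proj(K,R,t,P):
    p=(R@np.atleast_2d(P).T).T+t; p=p@K.T; return p[:,:2]/p[:,2:]
E
python3 - <<'E'
from h import *
for n in('scene','top'):
    im,K,R,t=cam(n); cv2.imwrite(f'pics/{n}0.png',im); print(n,K[0,0],-R.T@t)
    np.savez(n+'0.npz',K=K,R=R,t=t,im=im)
print(manip.read_state())
E
```

```text
scene 430.61924480820136 [ 0.84223493 -0.4802168   0.8415662 ]
top 540.1758665686749 [0.30143851 0.03817689 1.17703362]
{'t': 0.1, 'joints': array([-1.21111305e+00,  8.78621976e-02,  1.37209121e+00,  1.32331550e-05,
        1.68358146e+00, -1.03088049e-01]), 'qd': array([ 0.00077212, -0.00210187, -0.00171245,  0.00092034, -0.00190332,
       -0.00032971]), 'joint_efforts': array([ 1.78390474e-03, -3.41254985e+01, -3.03300333e+01,  7.18634902e-02,
        3.04464076e-02, -9.35034655e-05]), 'tcp_pos': array([ 0.24537002, -0.49168948,  0.20443758]), 'tool_rot': array([[ 8.94818146e-01,  4.46430325e-01, -6.71308509e-04],
       [ 4.46430779e-01, -8.94816315e-01,  1.82255659e-03],
       [ 2.12946723e-04, -1.93054949e-03, -9.99998114e-01]]), 'wrist_force': array([0.16759977, 0.05490017, 0.11293974]), 'torque': array([ 0.0267121 , -0.00598572, -0.00149047]), 'finger_force': 0.0, 'opening': 0.9974910008688646}
```

View pics/scene0.png

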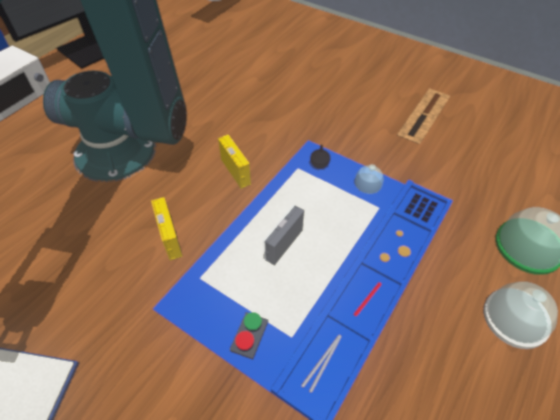

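View pics/top0.png

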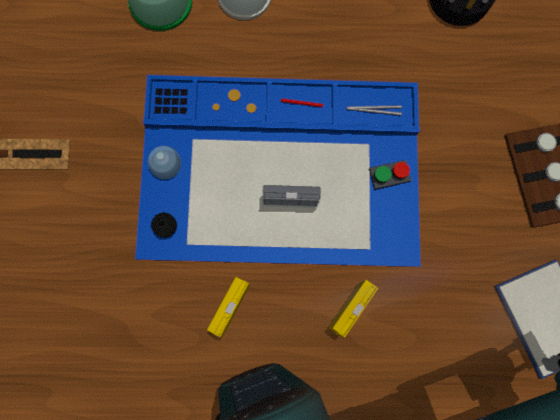

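Top view: the grey case is standing at (291,195). The look-alikes are the yellow cases at (228,307) and (355,308), which I reject because of their colour. Bystanders are the dome (164,162), the blower (164,225) and the oil pots (390,175). The ledge front runs near row 130. I'll check this in one close crop.

```bash
python3 - <<'E'
from h import *
im=np.load('top0.npz')['im']
a=cv2.resize(im[170:225,250:335],None,fx=9,fy=9,interpolation=cv2.INTER_CUBIC)[:,:800]
cv2.imwrite('pics/crop1.png',a)
b=cv2.resize(im[110:145,130:430],None,fx=1,fy=1)
L=cv2.resize(im[112:147,130:170],None,fx=10,fy=8,interpolation=cv2.INTER_CUBIC)
Rr=cv2.resize(im[112:147,385:425],None,fx=10,fy=8,interpolation=cv2.INTER_CUBIC)
cv2.imwrite('pics/crop2.png',np.hstack([L,Rr]))
E
```

```text
(no output)
```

View pics/crop1.png

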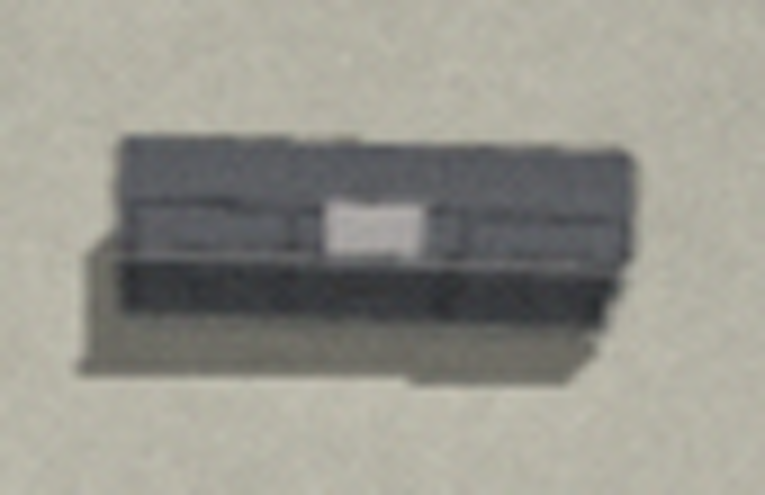

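View pics/crop2.png

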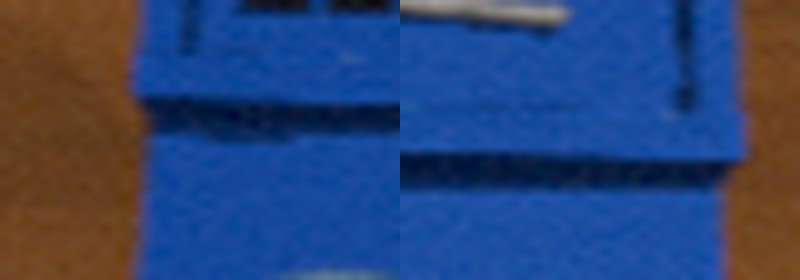

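Crop1 shows the grey case with its lid side facing the robot and its top corners at crop pixels (122,138), (632,150), (628,262) and (122,258). Its foot runs from (122,310) to (605,325). Crop2 shows the ledge's top edge from full-image pixel (144,124.2) to (419.2,132), with its foot from (145,128.5) to (417.3,135.4).

```bash
python3 - <<'E'
from h import *
d=np.load('top0.npz'); K,R,t=d['K'],d['R'],d['t']
b=lambda u,v,z:back(K,R,t,(u,v),z)
c=[b(u/9+250-.44,v/9+170-.44,.084) for u,v in [(122,138),(632,150),(628,262),(122,258)]]
f=[b(u/9+250-.44,v/9+170-.44,.004) for u,v in [(122,310),(605,325)]]
L=[b(144,124.2-.4,.026),b(419.2,132-.4,.026),b(145,128.5-.4,.004),b(417.3,135.4-.4,.004)]
for n,p in zip(['BL','BR','FR','FL','footL','footR','ledL','ledR','lfL','lfR'],c+f+L): print(n,p.round(4))
ang=lambda p,q:np.arctan2(*(p-q)[:2])
print('yaw-ish (x/y)',ang(c[0],c[1]),ang(c[3],c[2]),ang(f[0],f[1]),ang(L[0],L[1]),ang(L[2],L[3]))
print(np.linalg.norm(c[0]-c[1]),np.linalg.norm(c[0]-c[3]),np.linalg.norm(f[0]-f[1]),np.linalg.norm(L[0]-L[1]))
print('center',np.mean(c,0))
for n,u,v in [('dome',164,162),('blow',164,225),('oilL',371,176),('oilR',410,175),('bear corner',0,0)]: print(n,b(u,v,.03).round(3))
E
```

```text
BL [0.5695 0.0514 0.084 ]
BR [ 0.5672 -0.0666  0.084 ]
FR [ 0.5406 -0.0653  0.084 ]
FL [0.5411 0.0513 0.084 ]
footL [0.5455 0.0522 0.004 ]
footR [ 0.5422 -0.0669  0.004 ]
ledL [0.7229 0.3189 0.026 ]
ledR [ 0.7083 -0.2974  0.026 ]
lfL [0.7207 0.3216 0.004 ]
lfR [ 0.7079 -0.299   0.004 ]
yaw-ish (x/y) 0.019895011696661594 0.004158265441530228 0.02794041831764729 0.02382272368027885 0.02074402912667318
0.11803234829187087 0.028393662240163358 0.1191353362401381 0.6164748501288367
center [ 0.55460751 -0.00727703  0.084     ]
dome [0.634 0.27  0.03 ]
blow [0.493 0.264 0.03 ]
oilL [ 0.604 -0.185  0.03 ]
oilR [ 0.607 -0.271  0.03 ]
bear corner [1.022 0.666 0.03 ]
```

The sizes agree with the spec: 118–119 × 28 mm for the case and 616 mm for the ledge. The case's lid is at x≈0.542, its back at 0.572, and its centre at y≈-0.0075. The ledge face is at x≈0.7145 for y=0, with a yaw of 0.022. I'll move in front of the lid, at a height clear of everything.

Call:
apply_moves(targets=[{"fingers":0.5,"slide":[16,30,0],"delta_rot":[0,0,-0.03]},{"fingers":0.5,"slide":[16,30,0],"delta_rot":[0,0,-0.03]},{"fingers":0.5,"slide":[16,30,0],"delta_rot":[0,0,-0.03]},{"fingers":0.5,"slide":[16,30,0],"delta_rot":[0,0,-0.03]},{"fingers":0.5,"slide":[16,30,0],"delta_rot":[0,0,-0.03]},{"fingers":0.5,"slide":[16,30,0],"delta_rot":[0,0,-0.03]},{"fingers":0.5,"slide":[16,30,0],"delta_rot":[0,0,-0.03]},{"fingers":0.5,"slide":[16,30,0],"delta_rot":[0,0,-0.03]},{"fingers":0.5,"slide":[16,30,0],"delta_rot":[0,0,-0.03]},{"fingers":0.5,"slide":[16,30,0],"delta_rot":[0,0,-0.03]},{"fingers":0.5,"slide":[16,30,0],"delta_rot":[0,0,-0.03]},{"fingers":0.5,"slide":[16,30,0],"delta_rot":[0,0,-0.03]},{"fingers":0.5,"slide":[16,30,0],"delta_rot":[0,0,-0.03]},{"fingers":0.5,"slide":[16,30,0],"delta_rot":[0,0,-0.03]},{"fingers":0.5,"slide":[16,30,0],"delta_rot":[0,0,-0.03]},{"fingers":0.5,"slide":[16,30,0],"delta_rot":[0,0,-0.03]},{"fingers":0.5,"slide":[0,0,0],"delta_rot":[0,0,0]},{"fingers":0.5,"slide":[0,0,0],"delta_rot":[0,0,0]}])

```text
t: 1.6
tcp_pos: [0.5015, -0.0108, 0.2047]
tool_rot: [[1.0, -0.013, -0.002], [-0.013, -1.0, -0.0], [-0.002, 0.0, -1.0]]
wrist_force: [-0.4, -1.2, -0.0]
opening: 0.751
finger_force: 0.0
```

Call:
apply_moves(targets=[{"fingers":0.5,"slide":[0,3,-27],"delta_rot":[0,0,-0.009]},{"fingers":0.5,"slide":[0,0,-27],"delta_rot":[0,0,0]},{"fingers":0.5,"slide":[0,0,-27],"delta_rot":[0,0,0]},{"fingers":0.5,"slide":[0,0,-27],"delta_rot":[0,0,0]},{"fingers":0.5,"slide":[0,0,-27],"delta_rot":[0,0,0]},{"fingers":0.5,"slide":[0,0,0],"delta_rot":[0,0,0]},{"fingers":0.5,"slide":[10,0,0],"delta_rot":[0,0,0]},{"fingers":0.5,"slide":[10,0,0],"delta_rot":[0,0,0]},{"fingers":0.5,"slide":[5,0,0],"delta_rot":[0,0,0]},{"fingers":0.5,"slide":[5,0,0],"delta_rot":[0,0,0]},{"fingers":0.5,"slide":[5,0,0],"delta_rot":[0,0,0]},{"fingers":0.5,"slide":[5,0,0],"delta_rot":[0,0,0]},{"fingers":0.5,"slide":[0,0,0],"delta_rot":[0,0,0]}])

```text
t: 2.68
tcp_pos: [0.543, -0.0092, 0.0711]
tool_rot: [[1.0, -0.026, 0.002], [-0.026, -1.0, -0.0], [0.002, 0.0, -1.0]]
wrist_force: [-0.5, 0.5, 0.0]
opening: 0.749
finger_force: 0.0
```

```bash
python3 - <<'E'
from h import *
im=cam('scene')[0]; cv2.imwrite('pics/s2.png',cv2.resize(im[150:330,190:400],None,fx=3,fy=3))
E
```

```text
(no output)
```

View pics/s2.png

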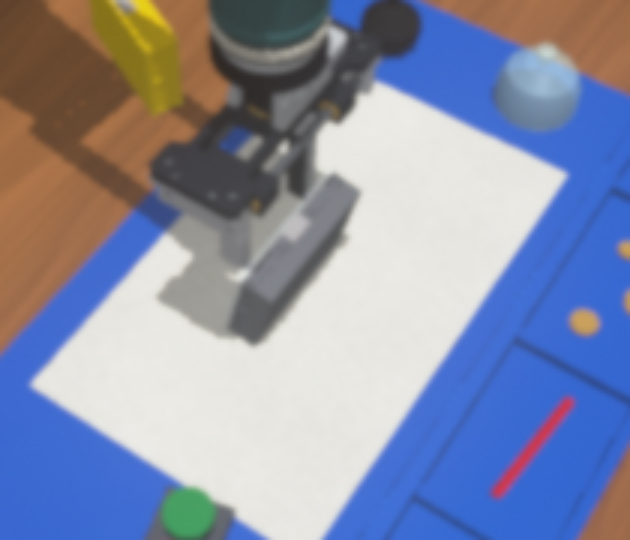

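The fingers, at crop (235,240) and (300,180), are at the lid near its top, and the case is starting to tip. I'll keep pushing.

Call:
apply_moves(targets=[{"fingers":0.5,"slide":[4,0,0],"delta_rot":[0,0,0]},{"fingers":0.5,"slide":[4,0,0],"delta_rot":[0,0,0]},{"fingers":0.5,"slide":[4,0,0],"delta_rot":[0,0,0]},{"fingers":0.5,"slide":[4,0,0],"delta_rot":[0,0,0]},{"fingers":0.5,"slide":[4,0,0],"delta_rot":[0,0,0]},{"fingers":0.5,"slide":[4,0,0],"delta_rot":[0,0,0]},{"fingers":0.5,"slide":[4,0,0],"delta_rot":[0,0,0]},{"fingers":0.5,"slide":[0,0,0],"delta_rot":[0,0,0]},{"fingers":0.5,"slide":[0,0,0],"delta_rot":[0,0,0]},{"fingers":0.5,"slide":[0,0,0],"delta_rot":[0,0,0]}])

```text
t: 3.57
tcp_pos: [0.5694, -0.0092, 0.0704]
tool_rot: [[1.0, -0.026, -0.0], [-0.026, -1.0, -0.0], [-0.0, 0.0, -1.0]]
wrist_force: [0.0, 0.3, -0.3]
opening: 0.751
finger_force: 0.0
```

```bash
python3 - <<'E'
from h import *
im=cam('scene')[0]; cv2.imwrite('pics/s3.png',cv2.resize(im[150:330,190:400],None,fx=3,fy=3))
E
```

```text
(no output)
```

View pics/s3.png

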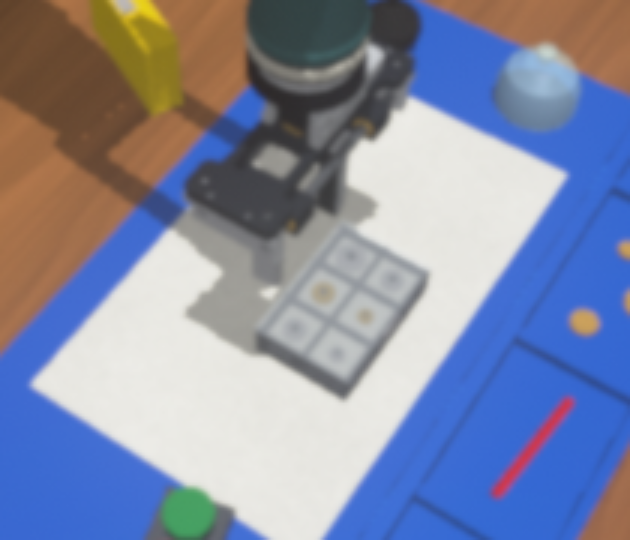

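The case is lying on its back with the lid up, corners at crop (345,228), (428,275), (345,395) and (258,335). Next I'll back off, lower the fingers behind the rear edge and push.

Call:
apply_moves(targets=[{"fingers":0.5,"slide":[-25,0,0],"delta_rot":[0,0,0]},{"fingers":0.5,"slide":[-10,0,0],"delta_rot":[0,0,0]},{"fingers":0.5,"slide":[0,0,-26],"delta_rot":[0,0,0]},{"fingers":0.5,"slide":[0,0,-26],"delta_rot":[0,0,0]},{"fingers":0.5,"slide":[0,0,0],"delta_rot":[0,0,0]},{"fingers":0.5,"slide":[10,0,0],"delta_rot":[0,0,0]},{"fingers":0.5,"slide":[10,0,0],"delta_rot":[0,0,0]},{"fingers":0.5,"slide":[5,0,0],"delta_rot":[0,0,0]},{"fingers":0.5,"slide":[5,0,0],"delta_rot":[0,0,0]},{"fingers":0.5,"slide":[5,0,0],"delta_rot":[0,0,0]},{"fingers":0.5,"slide":[5,0,0],"delta_rot":[0,0,0]},{"fingers":0.5,"slide":[5,0,0],"delta_rot":[0,0,0]},{"fingers":0.5,"slide":[5,0,0],"delta_rot":[0,0,0]},{"fingers":0.5,"slide":[5,0,0],"delta_rot":[0,0,0]},{"fingers":0.5,"slide":[5,0,0],"delta_rot":[0,0,0]},{"fingers":0.5,"slide":[5,0,0],"delta_rot":[0,0,0]},{"fingers":0.5,"slide":[5,0,0],"delta_rot":[0,0,0]},{"fingers":0.5,"slide":[5,0,0],"delta_rot":[0,0,0]}])

```text
t: 5.12
tcp_pos: [0.61, -0.0092, 0.0185]
tool_rot: [[1.0, -0.026, -0.0], [-0.026, -1.0, -0.0], [-0.0, 0.0, -1.0]]
wrist_force: [-4.3, -0.8, 3.6]
opening: 0.75
finger_force: 2.0
```

Call:
apply_moves(targets=[{"fingers":0.5,"slide":[3,0,0],"delta_rot":[0,0,0]},{"fingers":0.5,"slide":[3,0,0],"delta_rot":[0,0,0]},{"fingers":0.5,"slide":[0,0,0],"delta_rot":[0,0,0]}])

```text
t: 5.37
tcp_pos: [0.6165, -0.0092, 0.0184]
tool_rot: [[1.0, -0.026, 0.001], [-0.026, -1.0, -0.0], [0.001, 0.0, -1.0]]
wrist_force: [-1.7, -0.2, 0.5]
opening: 0.749
finger_force: 0.6
```

```bash
python3 - <<'E'
from h import *
im=cam('top')[0]; cv2.imwrite('pics/t4.png',cv2.resize(im[110:220,215:375],None,fx=5,fy=5,interpolation=cv2.INTER_CUBIC))
E
```

```text
(no output)
```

View pics/t4.png

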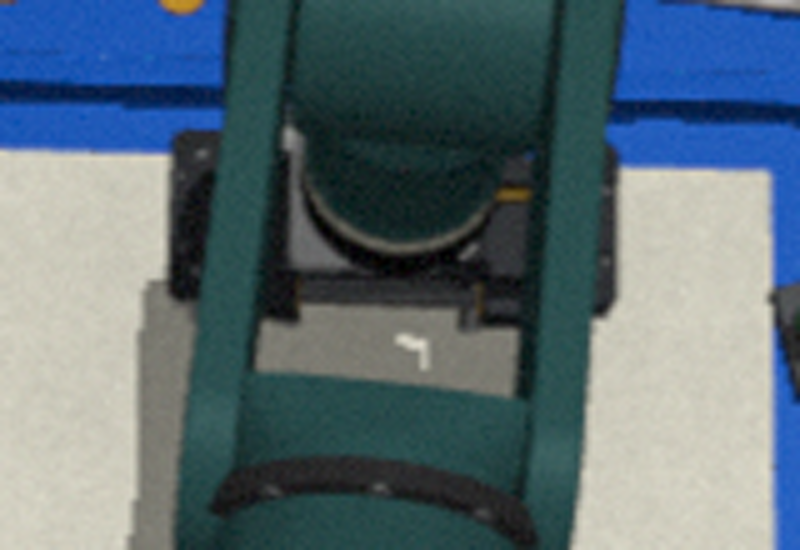

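The arm hides the case in the top view, so I'll creep forward and watch the force.

Call:
apply_moves(targets=[{"fingers":0.5,"slide":[2,0,0],"delta_rot":[0,0,0]},{"fingers":0.5,"slide":[2,0,0],"delta_rot":[0,0,0]},{"fingers":0.5,"slide":[2,0,0],"delta_rot":[0,0,0]}])

```text
t: 5.67
tcp_pos: [0.6215, -0.0091, 0.0183]
tool_rot: [[1.0, -0.026, -0.0], [-0.026, -1.0, -0.0], [-0.0, 0.0, -1.0]]
wrist_force: [-3.3, -0.7, 1.6]
opening: 0.751
finger_force: 1.4
```

Call:
apply_moves(targets=[{"fingers":0.5,"slide":[2,0,0],"delta_rot":[0,0,0]}])

```text
t: 5.75
tcp_pos: [0.6236, -0.0092, 0.0183]
tool_rot: [[1.0, -0.026, -0.0], [-0.026, -1.0, -0.0], [-0.0, 0.0, -1.0]]
wrist_force: [-2.4, -0.3, 1.6]
opening: 0.751
finger_force: 1.3
```

Call:
apply_moves(targets=[{"fingers":0.5,"slide":[2,0,0],"delta_rot":[0,0,0]}])

```text
t: 5.83
tcp_pos: [0.6257, -0.0091, 0.0184]
tool_rot: [[1.0, -0.026, 0.0], [-0.026, -1.0, -0.0], [0.0, 0.0, -1.0]]
wrist_force: [-3.4, 0.0, -0.0]
opening: 0.748
finger_force: 1.3
```

Call:
apply_moves(targets=[{"fingers":0.5,"slide":[1,0,0],"delta_rot":[0,0,0]},{"fingers":0.5,"slide":[0,0,0],"delta_rot":[0,0,0]}])

```text
t: 6.0
tcp_pos: [0.6261, -0.0092, 0.0183]
tool_rot: [[1.0, -0.026, -0.001], [-0.026, -1.0, -0.0], [-0.001, 0.0, -1.0]]
wrist_force: [-4.3, -0.2, 2.8]
opening: 0.749
finger_force: 2.1
```

Call:
apply_moves(targets=[{"fingers":0.5,"slide":[1.5,0,0],"delta_rot":[0,0,0]},{"fingers":0.5,"slide":[0,0,0],"delta_rot":[0,0,0]}])

```text
t: 6.17
tcp_pos: [0.6262, -0.0092, 0.0183]
tool_rot: [[1.0, -0.026, -0.005], [-0.026, -1.0, -0.0], [-0.005, 0.0, -1.0]]
wrist_force: [-7.1, -0.5, 4.4]
opening: 0.749
finger_force: 4.0
```

It stopped at 0.626, as predicted, and the force is rising. I'll press a little more to seat both corners, then withdraw.

Call:
apply_moves(targets=[{"fingers":0.5,"slide":[2,0,0],"delta_rot":[0,0,0]},{"fingers":0.5,"slide":[0,0,0],"delta_rot":[0,0,0]},{"fingers":0.5,"slide":[0,0,0],"delta_rot":[0,0,0]}])

```text
t: 6.42
tcp_pos: [0.6262, -0.0092, 0.0184]
tool_rot: [[1.0, -0.026, -0.009], [-0.026, -1.0, -0.0], [-0.009, 0.0, -1.0]]
wrist_force: [-12.9, -1.8, 6.8]
opening: 0.751
finger_force: 6.3
```

Call:
apply_moves(targets=[{"fingers":0.5,"slide":[-3,0,0],"delta_rot":[0,0,0]},{"fingers":0.5,"slide":[-10,0,0],"delta_rot":[0,0,0]},{"fingers":0.5,"slide":[-30,0,0],"delta_rot":[0,0,0]},{"fingers":0.5,"slide":[-20,0,35],"delta_rot":[0,0,0]},{"fingers":0.5,"slide":[-10,0,38],"delta_rot":[0,0,0]},{"fingers":0.5,"slide":[-10,0,38],"delta_rot":[0,0,0]},{"fingers":0.5,"slide":[-10,0,38],"delta_rot":[0,0,0]},{"fingers":0.5,"slide":[-40,0,0],"delta_rot":[0,0,0]},{"fingers":0.5,"slide":[-40,0,0],"delta_rot":[0,0,0]},{"fingers":0.5,"slide":[-40,0,0],"delta_rot":[0,0,0]},{"fingers":0.5,"slide":[0,0,0],"delta_rot":[0,0,0]},{"fingers":0.5,"slide":[0,0,0],"delta_rot":[0,0,0]}])

```text
t: 7.42
tcp_pos: [0.4168, -0.0091, 0.168]
tool_rot: [[1.0, -0.027, 0.005], [-0.027, -1.0, -0.0], [0.005, 0.0, -1.0]]
wrist_force: [0.3, 0.2, 0.5]
opening: 0.753
finger_force: 0.0
```

```bash
python3 - <<'E'
from h import *
im,K,R,t=cam('top'); np.savez('top5.npz',K=K,R=R,t=t)
cv2.imwrite('pics/t5.png',cv2.resize(im[115:195,230:350],None,fx=6.5,fy=6.5,interpolation=cv2.INTER_CUBIC))
E
```

```text
(no output)
```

View pics/t5.png

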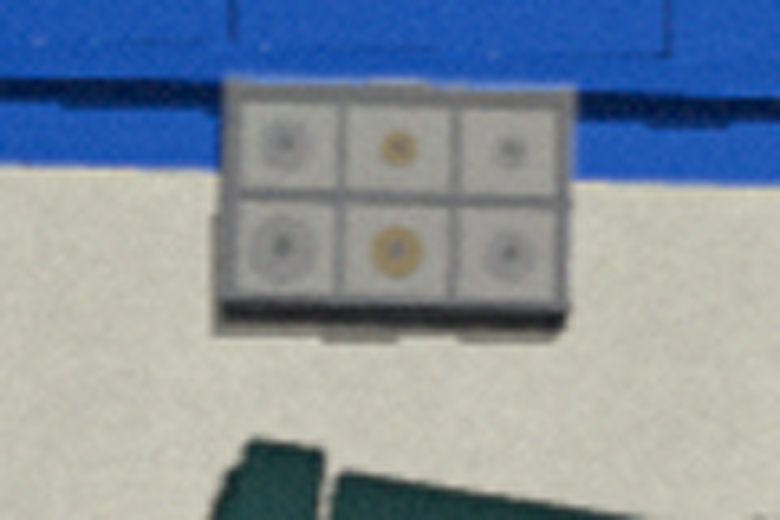

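The case sits lid up against the ledge. Its leading edge runs from crop (228,78) to (577,90), with no dark gap and a slope of 0.034 against the ledge's 0.028. I'm handing it in.

```bash
python3 -c "
from h import *
print(manip.close_job())"
```

```text
the job is handed in; nothing more can be done
None
```

I tipped the case onto its back with the clear lid up, pushed it flush against the ledge, and handed the job in at about 7.5 s; the hand-in returned no verdict.

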